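# Set the bread slicer and hold its loaf follower clamped

## Task

Set up the bread slicer for the lunch loaf: turn the black thickness dial until its white pointer lines up with the red tick on its scale; then, with the orange cam lever still open, push the spring-loaded steel loaf follower along its rail until its yellow pointer stands at the red length mark, and while holding it there squeeze the lever fully shut against its grey grip post. The worn clamp slips when let go, so finish still gripping lever and post between the fingers with the follower on its mark. Leave the mug, tumbler, tea caddy and lunch tin where they stand.

Things in the scene. Friction and masses are not known exactly. Their poses are not given: they have to be found in the camera images.
- slicer: Fixed slicer on a board 330 x 460 mm, top at height 20 (all heights in mm above the counter). Origin on the counter under the rail; x across the loaf bed, y along the rail, the way the follower is pushed. Board x -75 to 255, y -230 to 230. Knife guides 95 high at x 92 and 210, y -50 and -36; thickness plate 88 high (moved by the dial) at x 92 to 208, y about -65 to -85.
- dial_axis (a point): On the upright axis of the dial, height 32 mm (top of the white dial plate, radius 48), at slicer x 0, y -165. The black dial is a disc of radius 30 up to height 40, with a grip bar 50 long and 14 wide across its middle from height 40 to 70.
- dial_pointer (a point): Tip of the dial's white pointer, 34 mm from the axis, in line with the grip bar; turns with the dial. The dial has 0.04 N m of friction and stays where it is left. From its start it must turn clockwise (seen from above) by 0.5 to 1.5 rad.
- dial_tick (a point): Where the pointer tip must come: 34 mm from the dial axis, at the inner end of the red tick (13 x 5 mm) on the dial plate's edge. The tick is fixed during the job.
- follower: Loaf follower sliding along slicer y, axes as the slicer's; origin under the rail line at the loaf-side face of its steel plate. Plate y 0 to 6, x -50 to 215, height 48 to 98 mm. Grip post and lever stand on the negative-y side, on a carriage 50 mm wide with top at height 48. Travel 150; a spring pulls it to negative y with 2 to 5 N, so it runs back if let go, lever open or shut.
- grip_point (a point): On the follower, midway between the outer faces of post and shut lever, height 85, y -17 mm from the plate. Along x from it: post +1 to +11, 24 wide, top at 104; lever -11 to -2 when shut, 20 wide, top at 105, leaning out to x -31 when open. Fingers put down astride both can push the plate to +y without touching the lever; squeezing along x, centred here, shuts it.
- lever (a joint): Angle of the cam lever, hinged on a line along y at height 55 mm: 0 = open (leaning to negative x), 0.4 rad = fully shut, upright beside the post. It moves with about 4 N at its top and stays where it is left, but does not lock the follower.
- length_pointer (a point): Tip of the follower's yellow pointer at the far end of its plate (follower frame x 226, y 3 mm, height 29 mm).
- length_tick (a point): Inner end of the red length mark (26 x 4 mm) on the scale strip along the far edge of the board, fixed during the job: the pointer tip is at the mark when it has the same place seen from above.
- mug: Red ceramic mug, radius 41, height 95 mm, bystander. Origin under its centre.
- tumbler: Glass tumbler, radius 36, height 120 mm, bystander. Origin under its centre.
- caddy: Round aluminium tea caddy, radius 46, height 120 mm, bystander. Origin under its centre.
- lunch_tin: Three-tier steel lunch tin, radius 67, height 213 mm, bystander. Origin under its centre.

How it is judged:
By the outcome, as a careful person would: the job done as asked, in the order asked, and still so for the second after the job is handed in, while the arm keeps its last pose, push and grip.
It also fails if it takes over 45 s, if anything falls off the work surface, if the arm or the gripper's body presses on something with over 40 N, if the wrist force passes 120 N, or if a joint passes its speed limit or range.

## Robot

A 6-joint arm with a two-finger parallel gripper is mounted at the origin on the work surface. World frame = base frame: x ahead of the robot, y to its left, z up, the work surface at z = 0. Lengths are in mm, angles in rad, forces in N, time in s.
With the tool pointing down it reaches from about 350 to 875 mm from the base axis. Payload 15.5 kg.
Tool frame: the origin (TCP) lies on the mounting face of the last link; the fingertips stand 173 mm ahead of it and the grasp point (between the pads) lies 155 mm ahead of it; z points along the fingers, y is the line along which they close (so a half turn about z gives the same grasp; the last joint's range is limited). The gripper opens to 85 mm and grips with 20 to 120 N. Pads are 22 mm wide; open, the fingers measure 114 mm over their backs; the gripper's body (76 mm by 85 mm) begins 54 mm behind the grasp point. The pads swing forward as they close: fully open they stand 13 mm farther back than shut.
Start: joints at [1.159, 0.494, 1.345, -0, 1.302, -0.096], TCP at [194.7, 593.902, 404.677] pointing down, gripper open.
Joint ranges: [-2.91, 2.91], [-0.82, 2.16], [0.22, 2.67], [-1.22, 4.37], [0.12, 2.79], [-3.08, 3.08]. Speed limits (rad/s): [1.89, 1.89, 2.57, 3.01, 3.01, 3.01].

## Interface

Orientations are given as a unit quaternion [x, y, z, w].
In Python, from bench import get_obs, camera, calibration, close_job, regions_of, pinpoint gives the robot as it stands.
- The arm moves only by the tool drive_tool, never from a script. Its arguments are lists of equal length, an entry for each row: "slide": the shift along the tool's x, y, z in cm, a list of three; "dr": the turn, a rotation vector about the tool's x, y, z in degrees, a list of three; "fingers": the closure, from 0 (fully open) to 1 (shut). In form: {"slide": [[tx, ty, tz], ...], "dr": [[ax, ay, az], ...], "fingers": [fingers, ...]}. A call has 1 to 20 rows; each row is the pose to reach, as a shift and turn from the pose commanded when the call began, along the tool's axes at that moment; what a row does not reach only later rows make up. A row lasts 1/12 s, in which the tool goes at most 41.7 mm and 7.16 degrees, less where a joint would pass 70% of its speed; a pose out of reach is approached as far as the arm can. A call with a gripper value outside its range is refused whole. The fingers move at their own pace and stop on an object; "force" is the grip in N (left out, the last holds). Time passes only in rows, so rows that repeat a pose let the fingers close. It gives the time, the measured TCP pose, the force, the opening and the grip force at its end, in the units of the state.
- get_obs(): the state, without advancing time (a new reading comes with each control period).
- camera(name): name is "side" or "top"; returns the picture (384x512x3 uint8, red, green, blue); there is no depth.
- calibration(name): a dict with "vfov" (degrees; the focal length in pixels is half the picture's height over the tangent of half this angle, whatever the lens; pixels are square), "cx", "cy" (the principal point, pixels), "distortion" ([k1, k2, p1, p2, k3] as OpenCV has them; the pictures are not rectified), "origin" and "rotation" of the camera in the world. Camera axes: x right, y down, z forward; pixel columns grow to the right and rows downward; lengths in mm; the calibration is good to about 2 mm. A picture is of the moment at which its call begins. calibration takes no time and is no camera call.
- close_job(): hands the job in; it is judged then, once.
Trained networks look in the newest picture that a camera, given by its name, has taken for a name from the list of things; names that differ only in an ending like _2 or _b are one class to them, and where a whole thing is asked for, a point or a joint stands for the part that bears it (a point fixed in the world has none). Each returns a list of dicts, best first, with "p" (0 to 1); they miss things now and then, are a little off and sometimes report something else, mostly with a low value. They report only what shows in the picture. A call takes as long as a camera call.
- regions_of(name, camera): "pixels" (384x512 bool, what is visible of it) and "extent" ([left, top, right, bottom] in pixels, round what is visible of it).
- pinpoint(name, camera): "pixel" ([column, row] in pixels: a listed point, or the origin of a listed thing).
The state is a dict: "clock": time; "q": joint angles; "joint_vel": joint speeds; "tau": joint torques, N m; "position": TCP position; "orientation": TCP orientation; "wrist_force": force on the tool from outside, world axes, zero at the start; "moment": the same for the moment, N m; "width": finger opening in mm; "grip_force": force on a finger pad.
Only numpy, scipy, OpenCV 4.12 (cv2) and the standard library are available. Lean on these libraries where they do the work, as an engineer would, in place of code of your own. Each camera call takes 0.05 s, during which the arm holds its last target. There are 200 camera calls.

## Working session

There is one attempt and no reset: what is moved stays moved. The work goes in short steps, Python scripts to look and compute and a tool call to move; the robot and the scene stay as the last step left them, time stands still between calls to the robot, and variables do not carry over. Pictures are saved under pics/ and viewed, at most 10 in all, crops included, and the job is handed in when it is done.

Besides the shell and the picture viewer there is one more tool, called after ">>>" by a JSON object that holds its "op" and its "data". drive_tool: Moves the arm, as the interface text tells. Its arguments: {"type":"object","properties":{"slide":{"type":"array","items":{"type":"array","items":{"type":"number"}}},"dr":{"type":"array","items":{"type":"array","items":{"type":"number"}}},"fingers":{"type":"array","items":{"type":"number"}},"force":{"type":"number"}},"required":["slide","dr","fingers"]}

```bash
mkdir -p pics; cat > h.py <<'E'
import numpy as np, cv2
from bench import *
def cal(n):
    c=calibration(n); f=192/np.tan(np.radians(c["vfov"])/2)
    K=np.array([[f,0,c["cx"]],[0,f,c["cy"]],[0,0,1.]]); return K,np.array(c["distortion"],float),np.array(c["origin"],float),np.array(c["rotation"],float).reshape(3,3)
def ray(n,px):
    K,d,o,R=cal(n); u=cv2.undistortPoints(np.array([[px]],float),K,d)[0,0]
    return o,R@np.array([u[0],u[1],1])
def atz(n,px,z):
    o,v=ray(n,px); return o+v*(z-o[2])/v[2]
def proj(n,P):
    K,d,o,R=cal(n); return cv2.projectPoints((np.atleast_2d(P)-o)@R,np.zeros(3),np.zeros(3),K,d)[0][:,0]
E
python3 - <<'E'
from h import *
for n in("side","top"):
    im=camera(n); cv2.imwrite(f"pics/{n}0.png",im[:,:,::-1])
    K,d,o,R=cal(n); print(n,o,R[:,2],K[0,0],d)
Z=dict(slicer=0,dial_axis=32,dial_pointer=32,dial_tick=32,follower=0,grip_point=85,length_pointer=29,length_tick=29,mug=0,tumbler=0,caddy=0,lunch_tin=0)
for k,z in Z.items():
    for n in("side","top"):
        for r in pinpoint(k,n)[:1]: print(k,n,round(r["p"],2),np.round(r["pixel"],1),np.round(atz(n,r["pixel"],z),1))
o=get_obs(); print(o["clock"],o["position"],o["orientation"])
E
```

```text
Traceback (most recent call last):
  File "h.py", line 5, in cal
    K=np.array([[f,0,c["cx"]],[0,f,c["cy"]],[0,0,1.]]); return K,np.array(c["distortion"],float),np.array(c["origin"],float),np.array(c["rotation"],float).reshape(3,3)
                                                                                                                             ~~~~~~~~~~~~~~~~~~~~~~~~~~~~~~~~~~~~~^^^^^
ValueError: cannot reshape array of size 4 into shape (3,3)
```

View pics/side0.png

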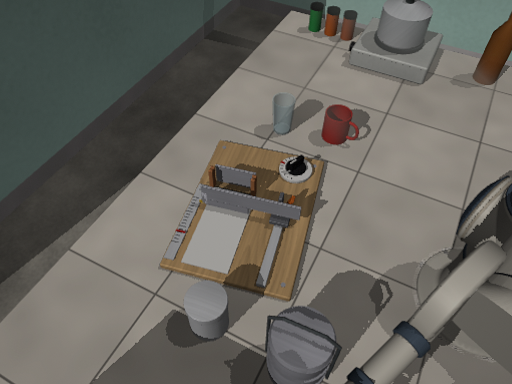

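The side view shows the board: dial at about (295,168), lever near (292,198), red length mark near (181,230), mug and tumbler beyond the dial end, and caddy and tin near the other end. The rotation is a quaternion, so I'll fix the helper.

```bash
sed -i 's/np.array(c\["rotation"\],float).reshape(3,3)/Rot.from_quat(c["rotation"]).as_matrix()/; 1a from scipy.spatial.transform import Rotation as Rot' h.py
python3 - <<'E'
from h import *
for n in("side","top"):
    im=camera(n); cv2.imwrite(f"pics/{n}1.png",im[:,:,::-1])
    K,d,o,R=cal(n); print(n,o,R[:,2],K[0,0],d)
Z=dict(slicer=0,dial_axis=32,dial_pointer=32,dial_tick=32,follower=0,grip_point=85,length_pointer=29,length_tick=29,mug=0,tumbler=0,caddy=0,lunch_tin=0)
for k,z in Z.items():
    for n in("side","top"):
        for r in pinpoint(k,n)[:1]: print(k,n,round(r["p"],2),np.round(r["pixel"],1),np.round(atz(n,r["pixel"],z),1))
o=get_obs(); print(o["clock"],o["position"],o["orientation"])
E
```

```text
side [263.06082846 645.32860275 938.58924887] [ 0.2918149  -0.56667025 -0.77053805] 427.4082808906842 [0.00781116 0.         0.         0.         0.        ]
top [ 425.55708803   33.54807166 1191.30403792] [ 0.10916917 -0.03403006 -0.99344051] 404.4771849555144 [-0.07512613  0.          0.          0.          0.        ]
slicer side 0.86 [278.9 218.7] [512.1   5.4   0. ]
slicer top 0.28 [260.3 206.9] [516.1  -4.4   0. ]
dial_axis side 0.95 [292.9 165.4] [ 549.2 -164.5   32. ]
dial_axis top 0.66 [310.  198.7] [ 535.7 -147.7   32. ]
dial_pointer side 0.8 [285.9 171.3] [ 557.5 -134.    32. ]
dial_pointer top 0.48 [309.6 196.5] [ 542.1 -146.7   32. ]
follower side 0.25 [294.4 365.5] [317.7 339.4   0. ]
follower top 0.81 [250.2 214. ] [495.4  25.6   0. ]
grip_point side 0.65 [284.1 199.7] [503.4   3.   85. ]
grip_point top 0.71 [257.7 207.3] [508.6   5.4  85. ]
length_pointer side 0.82 [201.8 199.2] [718.2  63.5  29. ]
length_pointer top 0.75 [233.7 133.9] [729.8  71.7  29. ]
length_tick side 0.73 [292.6 365.3] [319.5 350.3  29. ]
length_tick top 0.46 [258.7 206.9] [513.9   1.1  29. ]
mug side 0.88 [331.8 133.7] [ 505.7 -378.8    0. ]
mug top 0.81 [381.8 210.7] [ 500. -369.    0.]
tumbler side 0.59 [280.5 127.3] [ 664.6 -329.6    0. ]
tumbler top 0.87 [370.5 155.8] [ 667.6 -342.     0. ]
caddy side 0.78 [211. 320.] [527.4 335.5   0. ]
caddy top 0.74 [143.8 203.8] [529.1 339.    0. ]
lunch_tin side 0.87 [293.2 366. ] [319.6 341.6   0. ]
lunch_tin top 0.69 [143.3 276.9] [316.3 337.8   0. ]
1.35 [194.68458807 593.90247148 404.6745735 ] [ 1.57727019e-01  9.87482753e-01 -3.24003769e-06 -9.77694987e-06]
```

View pics/top1.png

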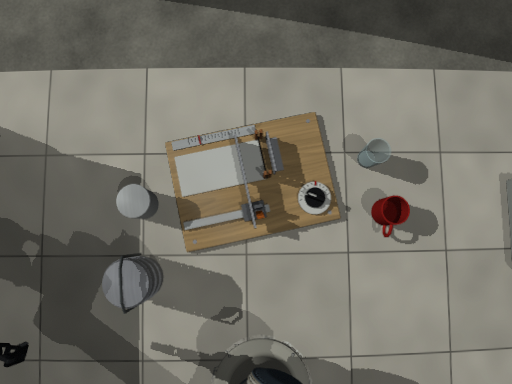

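```bash
python3 - <<'E'
import cv2
a=cv2.imread("pics/top1.png")[108:255,160:345]; cv2.imwrite("pics/tc.png",cv2.resize(a,None,fx=4,fy=4,interpolation=cv2.INTER_CUBIC))
a=cv2.imread("pics/side1.png")[138:238,195:330]; a=cv2.resize(a,None,fx=5.9,fy=5.9,interpolation=cv2.INTER_CUBIC); cv2.imwrite("pics/sc.png",a)
E
```

```text
(no output)
```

View pics/tc.png

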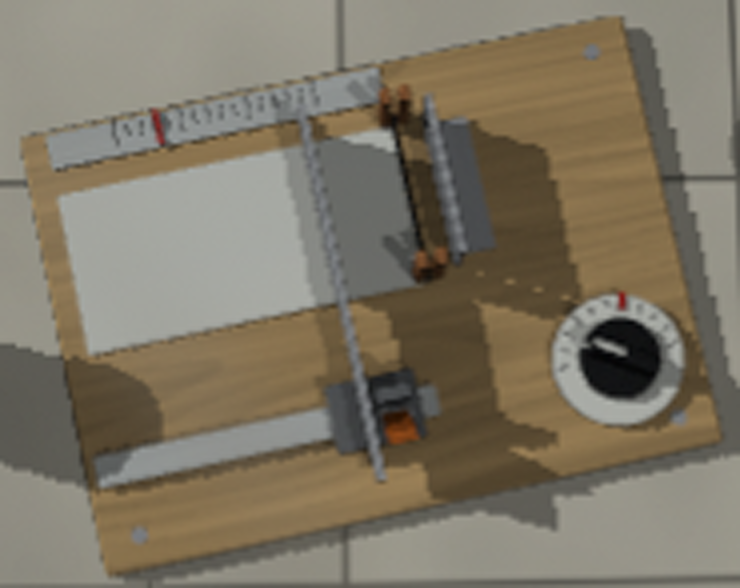

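View pics/sc.png

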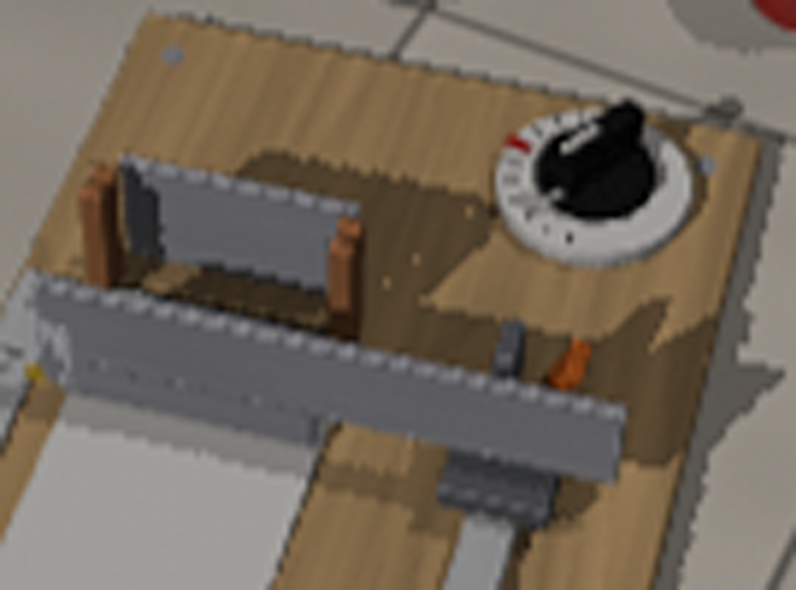

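```bash
cat >> h.py <<'E'
def T(px): return np.array(px)/4+[160,108]
def S(px): return np.array(px)/5.9+[195,138]
E
python3 - <<'E'
from h import *
c=[(22,137),(622,15),(720,440),(108,575)]
W=np.array([atz("top",T(p),20)[:2] for p in c]); L=np.array([(255,230),(255,-230),(-75,-230),(-75,230)],float)
Lc=L-L.mean(0);Wc=W-W.mean(0); a=np.arctan2((Lc[:,0]*Wc[:,1]-Lc[:,1]*Wc[:,0]).sum(),(Lc*Wc).sum())
R=np.array([[np.cos(a),-np.sin(a)],[np.sin(a),np.cos(a)]]); o=W.mean(0)-R@L.mean(0)
print("ang",a,np.degrees(a),"o",o,"res",W-(L@R.T+o))
np.savez("s.npz",a=a,o=o,R=R)
sl=lambda P: np.round((P[:2]-o)@R,1)
print("length tick T",[sl(atz("top",T(p),29)) for p in [(152,112),(158,128),(164,144)]])
print("dial centre",sl(atz("top",T((618,358)),32)),"tick",sl(atz("top",T((622,300)),32)),"side tick",sl(atz("side",S((517,143)),32)))
print("side ptr z40",sl(atz("side",S((555,197)),40)),"z32",sl(atz("side",S((555,197)),32)),"stroke z70",[sl(atz("side",S(p),70)) for p in[(563,150),(598,125)]])
print("top stroke z70",[sl(atz("top",T(p),70)) for p in[(592,338),(625,350)]],"z32/40",sl(atz("top",T((583,335)),32)),sl(atz("top",T((583,335)),40)))
print("side len tick", [(sl(atz("side",q["pixel"],29)),q["p"]) for q in pinpoint("length_pointer","side")])
print("plate ends z98 top",[sl(atz("top",T(p),98)) for p in[(303,118),(380,478)]],"side",[sl(atz("side",S(p),98)) for p in[(38,278),(625,410)]])
print("yellow ptr side",sl(atz("side",S((38,370)),29)))
print("full side mark",[sl(atz("side",p,29)) for p in[(181,230),(186,231)]])
def w(x,y,z): return np.r_[R@np.array([x,y])+o,z]
for P in [(0,-165,32),(-25,-165,70),(25,-165,70),(255,-230,20),(-75,-230,20)]: print(P,w(*P),(proj("side",w(*P))[0]-[195,138])*5.9,(proj("top",w(*P))[0]-[160,108])*4)
E
```

```text
ang 0.199309127129942 11.419571802982052 o [ 5.05602062e+02 -1.01923511e-01] res [[-1.26259906 -2.63110483]
 [-1.8174061   1.05841051]
 [ 1.4766651   4.00451854]
 [ 1.60334006 -2.43182422]]
length tick T [array([249.3, 129.7]), array([236.6, 127.7]), array([224. , 125.7])]
dial centre [   0.9 -164.3] tick [  41.6 -176.7] side tick [  41.8 -173.7]
side ptr z40 [  14.5 -136.4] z32 [  15.6 -143.7] stroke z70 [array([  13.5, -139.6]), array([   1.1, -160.3])]
top stroke z70 [array([  16.1, -142.5]), array([   3. , -163.4])] z32/40 [  22.6 -143.1] [  21.9 -141.7]
side len tick [(array([221. ,  20.2]), 0.82)]
plate ends z98 top [array([204.6,  23.9]), array([-48.7,  24. ])] side [array([213.1,  26.9]), array([-49. ,  26.1])]
yellow ptr side [220.1  25.5]
full side mark [array([236.8, 130.4]), array([223.3, 129.7])]
(0, -165, 32) [ 538.27077247 -161.83551738   32.        ] [595.84914222 172.78142013] [619.26020552 358.98287466]
(-25, -165, 70) [ 513.76568249 -166.78532193   70.        ] [653.71496942 129.25811221] [636.20356127 388.38948212]
(25, -165, 70) [ 562.77586245 -156.88571283   70.        ] [551.44065961 108.09098091] [620.15343669 319.02642005]
(255, -230, 20) [ 801.09218209 -175.06074491   20.        ] [147.366904   1.632787] [623.31549078  12.66706087]
(-75, -230, 20) [ 477.62499436 -240.39816498   20.        ] [767.15443658 128.93847072] [725.47570029 441.93994776]
```

>>> {"op": "drive_tool", "data": {"slide": [[0, 0, -5], [-56.2, -61.1, -5], [-56.2, -61.1, -5], [-56.2, -61.1, -5], [-56.2, -61.1, -5], [-56.2, -61.1, -5], [-56.2, -61.1, -5], [-56.2, -61.1, -5], [-56.2, -61.1, -5], [-56.2, -61.1, -5], [-56.2, -61.1, -5], [-56.2, -61.1, -5], [-56.2, -61.1, -5], [-56.2, -61.1, -5], [-56.2, -61.1, -5], [-56.2, -61.1, -5], [-56.2, -61.1, -5], [-56.2, -61.1, -5], [-56.2, -61.1, -5], [-56.2, -61.1, -5]], "dr": [[0, 0, 0], [0, 0, 91.5], [0, 0, 91.5], [0, 0, 91.5], [0, 0, 91.5], [0, 0, 91.5], [0, 0, 91.5], [0, 0, 91.5], [0, 0, 91.5], [0, 0, 91.5], [0, 0, 91.5], [0, 0, 91.5], [0, 0, 91.5], [0, 0, 91.5], [0, 0, 91.5], [0, 0, 91.5], [0, 0, 91.5], [0, 0, 91.5], [0, 0, 91.5], [0, 0, 91.5]], "fingers": [0, 0, 0, 0, 0, 0, 0, 0, 0, 0, 0, 0, 0, 0, 0, 0, 0, 0, 0, 0], "force": 30}}

```text
clock: 3.07
position: [522.8, -129.0, 454.5]
orientation: [0.818, 0.576, 0.0, 0.0]
wrist_force: [1.3, 0.8, 0.1]
width: 85.5
grip_force: 0.0
```

```bash
cat >> h.py <<'E'
def go(x,y,z,yaw):
    o=get_obs(); p=np.array(o["position"]); r=Rot.from_quat(o["orientation"]); M=r.as_matrix()
    c,s=np.cos(np.radians(yaw)),np.sin(np.radians(yaw)); G=np.array([[s,c,0],[-c,s,0],[0,0,-1.]])
    print("clock",round(o["clock"],2),"pos",np.round(p,1),"yaw",np.round(np.degrees(np.arctan2(M[1,1],M[0,1])),1),"F",np.round(o["wrist_force"],1),"w",round(o["width"],1),"grip",round(o["grip_force"],1))
    print("slide cm",np.round(M.T@(np.array([x,y,z])-p)/10,2),"dr",np.round(np.degrees((r.inv()*Rot.from_matrix(G)).as_rotvec()),1))
def sl(P):
    d=np.load("s.npz"); return np.round((np.array(P)[:2]-d["o"])@d["R"],1)
def w(x,y,z):
    d=np.load("s.npz"); return np.r_[d["R"]@np.array([x,y])+d["o"],z]
E
python3 -c "
from h import *
go(538.3,-161.8,300,-19.6); print(get_obs()['q'])"
```

```text
clock 3.07 pos [ 522.8 -129.   454.5] yaw -19.7 F [1.3 0.8 0.1] w 85.5 grip 0.0Traceback (most recent call last):
  File "<string>", line 3, in <module>
    go(538.3,-161.8,300,-19.6); print(get_obs()['q'])
    ~~^^^^^^^^^^^^^^^^^^^^^^^^
  File "h.py", line 20, in go
    print("slide cm",np.round(M.T@(np.array([x,y,z])-p)/10,2),"dr",np.round(np.degrees((r.inv()*Rot.from_matrix(G)).as_rotvec()),1))
                                                                                                ~~~~~~~~~~~~~~~^^^
  File "scipy/spatial/transform/_rotation.pyx", line 1143, in scipy.spatial.transform._rotation.Rotation.from_matrix
ValueError: Non-positive determinant (left-handed or null coordinate frame) in rotation matrix 0: [[-0.33545157  0.94205745  0.        ]
 [-0.94205745 -0.33545157  0.        ]
 [ 0.          0.         -1.        ]].
```

```bash
sed -i 's/\[\[s,c,0\],\[-c,s,0\]/[[-s,c,0],[c,s,0]/' h.py
python3 -c "
from h import *
go(538.3,-161.8,219,-19.6); print(get_obs()['q'])"
```

```text
clock 3.07 pos [ 522.8 -129.   454.5] yaw -19.7 F [1.3 0.8 0.1] w 85.5 grip 0.0
slide cm [-2.57  2.56 23.55] dr [ 0.  -0.  -0.1]
[-3.52762471e-01  3.23700187e-01  1.48756191e+00  4.71619648e-05
  1.32993106e+00 -9.43239064e-03]
```

>>> {"op": "drive_tool", "data": {"slide": [[-2.6, 2.6, 0], [-2.6, 2.6, 4], [-2.6, 2.6, 8], [-2.6, 2.6, 12], [-2.6, 2.6, 15], [-2.6, 2.6, 15], [-2.6, 2.6, 15], [-2.6, 2.6, 15]], "dr": [[0, 0, 0], [0, 0, 0], [0, 0, 0], [0, 0, 0], [0, 0, 0], [0, 0, 0], [0, 0, 0], [0, 0, 0]], "fingers": [0, 0, 0, 0, 0, 0, 0, 0]}}

```text
clock: 3.73
position: [538.9, -160.1, 306.1]
orientation: [0.817, 0.576, 0.001, 0.001]
wrist_force: [-0.3, -0.2, -0.2]
width: 85.0
grip_force: 0.0
```

```bash
python3 -c "
from h import *
go(538.3,-161.8,219,-19.6)
for n in('side','top'): cv2.imwrite('pics/%s2.png'%n,camera(n)[:,:,::-1])
a=cv2.imread('pics/side2.png')[80:200,225:360]; cv2.imwrite('pics/sc2.png',cv2.resize(a,None,fx=4.9,fy=4.9,interpolation=cv2.INTER_CUBIC))
"
```

```text
clock 3.73 pos [ 538.9 -160.1  306.1] yaw -19.6 F [-0.3 -0.2 -0.2] w 85.0 grip 0.0
slide cm [-0.18 -0.01  8.71] dr [ 0.1  0.  -0. ]
```

View pics/sc2.png

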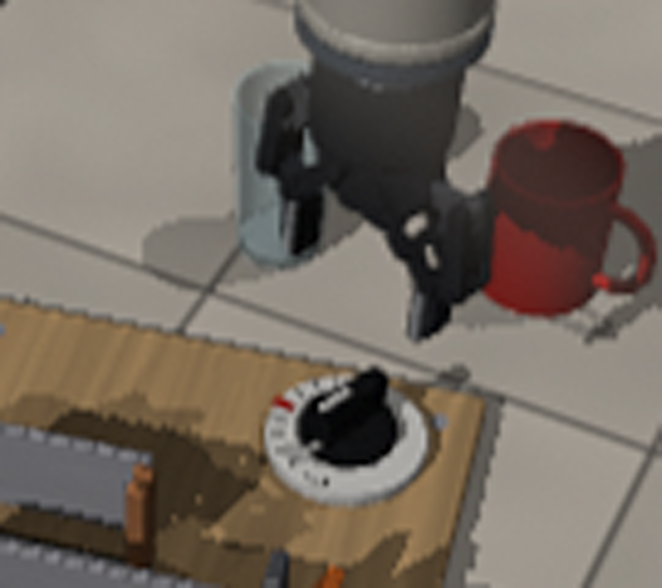

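The picture shows the open gripper above the dial, with its fingers across the bar. The pointer is at about (313,445) and the red tick at (281,402) in the crop. I'll go down and grip.

>>> {"op": "drive_tool", "data": {"slide": [[-0.15, 0, 4], [-0.15, 0, 7], [-0.15, 0, 8.7], [-0.15, 0, 8.7], [-0.15, 0, 8.7], [-0.15, 0, 8.7], [-0.15, 0, 8.7], [-0.15, 0, 8.7], [-0.15, 0, 8.7], [-0.15, 0, 8.7], [-0.15, 0, 8.7], [-0.15, 0, 8.7]], "dr": [[0, 0, 0], [0, 0, 0], [0, 0, 0], [0, 0, 0], [0, 0, 0], [0, 0, 0], [0, 0, 0], [0, 0, 0], [0, 0, 0], [0, 0, 0], [0, 0, 0], [0, 0, 0]], "fingers": [0, 0, 0, 0.3, 1, 1, 1, 1, 1, 1, 1, 1], "force": 30}}

```text
clock: 4.83
position: [537.7, -161.4, 218.4]
orientation: [0.817, 0.576, 0.0, 0.0]
wrist_force: [-5.0, 0.9, 14.0]
width: 13.1
grip_force: 32.6
```

```bash
python3 - <<'E'
from h import *
go(538.3,-161.8,219,-19.6)
im=cv2.imread("pics/side1.png").astype(int); b,g,r=im[...,0],im[...,1],im[...,2]
for n,box in(("side",(160,185,270,300)),("top",(175,195,300,330)),("side",(220,240,165,200)),("top",(132,150,190,210))):
    im=cv2.imread(f"pics/{n}1.png").astype(float); m=np.clip(im[...,2]-np.maximum(im[...,0],im[...,1])-30,0,None)
    k=np.zeros_like(m); k[box[0]:box[1],box[2]:box[3]]=1; m*=k
    ys,xs=np.nonzero(m); ww=m[ys,xs]; c=(np.average(xs,weights=ww),np.average(ys,weights=ww)) if len(xs) else (0,0)
    z=32 if box[0]>150 and box[0]<200 else 29
    P=sl(atz(n,c,z)); print(n,len(xs),np.round(c,1),z,P, np.degrees(np.arctan2(P[1]+165,P[0])))
E
```

```text
clock 4.83 pos [ 537.7 -161.4  218.4] yaw -19.6 F [-5.   0.9 14. ] w 13.1 grip 32.6
slide cm [-0.02  0.07 -0.06] dr [ 0.1  0.  -0. ]
side 12 [282.1 161.8] 32 [  43.7 -175.1] -13.013766450131621
top 10 [315.1 182.4] 32 [  43.6 -175.9] -14.036243467926486
side 24 [180.1 230.6] 29 [238.2 132.7] 51.33549787138528
top 17 [199.1 139.1] 29 [239.4 128.5] 50.796806557981455
```

>>> {"op": "drive_tool", "data": {"slide": [[0, 0, -0.1], [0, 0, -0.1], [0, 0, -0.1], [0, 0, -0.1], [0, 0, -0.1], [0, 0, -0.1], [0, 0, -0.1], [0, 0, -0.1], [0, 0, -0.1], [0, 0, -0.1], [0, 0, -0.1], [0, 0, -0.1], [0, 0, -0.1], [0, 0, -0.1], [0, 0, -0.1], [0, 0, -0.1]], "dr": [[0, 0, 6], [0, 0, 12], [0, 0, 18], [0, 0, 24], [0, 0, 30], [0, 0, 36], [0, 0, 42], [0, 0, 48], [0, 0, 54], [0, 0, 60], [0, 0, 66], [0, 0, 71], [0, 0, 73], [0, 0, 73], [0, 0, 73], [0, 0, 73]], "fingers": [1, 1, 1, 1, 1, 1, 1, 1, 1, 1, 1, 1, 1, 1, 1, 1], "force": 30}}

```text
clock: 6.17
position: [537.3, -160.8, 218.6]
orientation: [1.0, -0.023, -0.0, -0.0]
wrist_force: [-1.5, 4.4, 0.9]
width: 13.1
grip_force: 32.8
```

```bash
python3 -c "
from h import *
go(538.3,-161.8,300,-92.6)"
```

```text
clock 6.17 pos [ 537.3 -160.8  218.6] yaw -92.7 F [-1.5  4.4  0.9] w 13.1 grip 32.8
slide cm [ 0.1   0.09 -8.14] dr [-0.1  0.1 -0.1]
```

>>> {"op": "drive_tool", "data": {"slide": [[0, 0, 0], [0, 0, 0], [0, 0, 0], [0, 0, 0], [0, 0, 0], [0, 0, -3], [0, 0, -7], [0, 0, -11], [10, 0, -12], [10, -8, -12], [10, -16, -12], [10, -16, -12], [10, -16, -12], [10, -16, -12]], "dr": [[0, 0, 0], [0, 0, 0], [0, 0, 0], [0, 0, 0], [0, 0, 0], [0, 0, 0], [0, 0, 0], [0, 0, 0], [0, 0, 0], [0, 0, 0], [0, 0, 0], [0, 0, 0], [0, 0, 0], [0, 0, 0]], "fingers": [0, 0, 0, 0, 0, 0, 0, 0, 0, 0, 0, 0, 0, 0]}}

```text
clock: 7.33
position: [646.2, -0.5, 338.5]
orientation: [1.0, -0.021, 0.001, -0.001]
wrist_force: [-1.4, 1.0, -0.9]
width: 85.3
grip_force: 0.0
```

```bash
python3 - <<'E'
from h import *
go(538.3,-161.8,300,11.4)
for n,b,f in(('side',(150,190,265,325),10),('top',(175,225,285,345),10)):
    im=camera(n); cv2.imwrite('pics/%s3.png'%n,im[:,:,::-1]); a=im[b[0]:b[1],b[2]:b[3],::-1]
    a=cv2.resize(a,(600,int(600*a.shape[0]/a.shape[1])),interpolation=cv2.INTER_CUBIC)
    cv2.imwrite('pics/d%s.png'%n,a); print(a.shape)
cv2.imwrite('pics/d3.png',np.vstack([cv2.resize(cv2.imread('pics/dside.png'),(480,320)),cv2.resize(cv2.imread('pics/dtop.png'),(336,280))[:,:].copy() if 0 else cv2.copyMakeBorder(cv2.resize(cv2.imread('pics/dtop.png'),(336,280)),0,0,0,144,0)]))
for k in("dial_pointer","dial_tick","dial_axis"):
    for n in("side","top"):
        for r in pinpoint(k,n)[:1]: print(k,n,round(r["p"],2),np.round(r["pixel"],1),sl(atz(n,r["pixel"],32)))
print("post top",sl(atz("side",S((515,325)),104)),sl(atz("top",T((393,385)),104)),"lever top",sl(atz("side",S((582,345)),105)),sl(atz("top",T((400,420)),100)))
E
```

```text
clock 7.33 pos [ 6.462e+02 -5.000e-01  3.385e+02] yaw -92.4 F [-1.4  1.  -0.9] w 85.3 grip 0.0
slide cm [-10.09  16.58   3.81] dr [-0.000e+00 -1.000e-01 -1.038e+02]
(400, 600, 3)
(500, 600, 3)
dial_pointer side 0.87 [285.9 159.1] [  35.6 -188.8]
dial_pointer top 0.7 [313.9 188.4] [  27.1 -168.6]
dial_axis side 0.74 [290.2 165.8] [  17.4 -166. ]
dial_axis top 0.87 [310.6 197.4] [   3.6 -153.2]
post top [ 5.4 -1. ] [10.5  2.4] lever top [-24.7   2.5] [-13.4   2.6]
```

View pics/d3.png

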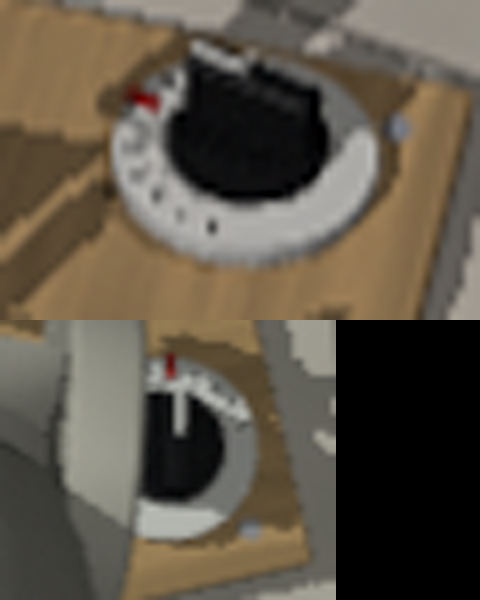

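```bash
python3 - <<'E'
from h import *
t=lambda u,v:(285+u/5.6-.4,175+(v-320)/5.6-.4); s=lambda u,v:(265+u/8-.4,150+v/8-.4)
A=lambda d:np.degrees(np.arctan2(d[1],d[0]))
a,b=sl(atz("top",t(179,435),70)),sl(atz("top",t(178,386),70)); print("top stroke",a,b,A(b-a),A(b-[0,-165]))
a,b=sl(atz("side",s(250,70),70)),sl(atz("side",s(193,44),70)); print("side stroke",a,b,A(b-a),A(b-[0,-165]))
print("tick",sl(atz("top",t(172,378),32)),sl(atz("top",t(172,356),32)),sl(atz("side",s(130,95),32)),sl(atz("side",s(157,103),32)))
for yy in(-15,-14,-13): pass
print("proj bar end",proj("side",w(34*np.cos(np.radians(-14)),-165+34*np.sin(np.radians(-14)),70)))
P=w(0,-165,0);print(P)
E
```

```text
top stroke [   3.8 -164.5] [  28.  -169.6] -11.900589688666871 -9.329539642698084
side stroke [   3.2 -163.1] [  25.4 -169.9] -17.03015677288708 -10.918989325354499
tick [  36.1 -174.9] [  47.3 -177.5] [  47.5 -175.2] [  37.1 -174.1]
proj bar end [[286.38252927 153.76640836]]
[ 538.27077247 -161.83551738    0.        ]
```

```bash
python3 - <<'E'
from h import *
out=[]
for f,n,z in(("side1","side",32),("top1","top",32),("side3","side",32),("side3","side",70)):
    g=np.arange(-70,70,.35); X,Y=np.meshgrid(g,g)  # slicer x right, y down from axis
    d=np.load("s.npz"); P=np.c_[np.c_[X.ravel(),Y.ravel()-165]@d["R"].T+d["o"],np.full(X.size,z)]
    m=proj(n,P).astype(np.float32).reshape(400,400,2)
    im=cv2.remap(cv2.imread(f"pics/{f}.png"),m[...,0],m[...,1],cv2.INTER_CUBIC)
    hsv=cv2.cvtColor(im,cv2.COLOR_BGR2HSV); k=((hsv[...,1]<45)&(hsv[...,2]>110)&(np.hypot(X,Y)<54)).astype(np.uint8)
    im2=im.astype(int); r=((im2[...,2]-np.maximum(im2[...,0],im2[...,1])>50)&(np.hypot(X,Y)<56))
    k=cv2.morphologyEx(k,cv2.MORPH_OPEN,np.ones((5,5)))
    h=cv2.convexHull(cv2.findNonZero(k)); hm=np.zeros_like(k); cv2.fillPoly(hm,[h],1)
    e=cv2.fitEllipse(cv2.findContours(hm,0,1)[0][0]); c=np.array(e[0])*.35-70
    t=np.array([X[r].mean(),Y[r].mean()]) if r.any() else np.zeros(2)
    print(f,z,"centre",c.round(1),"axes",np.array(e[1])*.175,"tick",t.round(1),"ang",np.degrees(np.arctan2(*(t-c)[::-1])).round(1))
    out.append(im)
cv2.imwrite("pics/rect.png",cv2.resize(np.vstack([np.hstack(out[:2]),np.hstack(out[2:])]),(600,600)))
E
```

```text
side1 32 centre [1.6 3.2] axes [47.0986908  51.97265015] tick [ 43.8 -10.3] ang -17.7
top1 32 centre [1.3 1.8] axes [47.77602005 48.50366821] tick [ 43.5 -10.8] ang -16.6
side3 32 centre [-0.1  1.4] axes [48.16029053 53.79840622] tick [41.7 -9.5] ang -14.6
side3 70 centre [-0.6 -1.5] axes [50.55252686 52.8893013 ] tick [35.3 26.4] ang 37.9
```

View pics/rect.png

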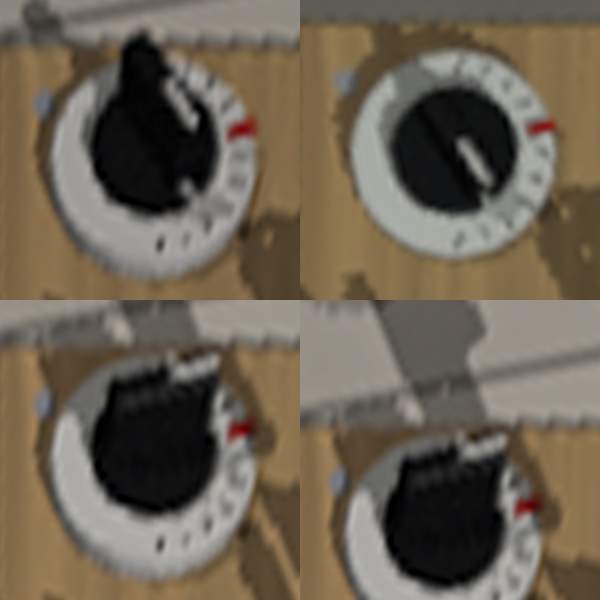

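>>> {"op": "drive_tool", "data": {"slide": [[-3, 4, 0], [-6, 8, 0], [-8, 12, 0], [-10, 16, 0], [-10, 16, 0], [-10, 16, 4], [-10, 16, 8], [-10, 16, 12], [-10, 16, 12], [-10, 16, 12], [-10, 16, 12], [-10, 16, 12], [-10, 16, 12], [-10, 16, 12], [-10, 16, 12], [-10, 16, 12], [-10, 16, 12], [-10, 16, 12]], "dr": [[0, 0, 0], [0, 0, 0], [0, 0, 0], [0, 0, 0], [0, 0, 0], [0, 0, 0], [0, 0, 0], [0, 0, 0], [0, 0, 0], [0, 0, 0], [0, 0, 0], [0, 0, 0], [0, 0, 0], [0, 0, 0], [0, 0, 1], [0, 0, 2.2], [0, 0, 2.2], [0, 0, 2.2]], "fingers": [0, 0, 0, 0, 0, 0, 0, 0, 1, 1, 1, 1, 1, 1, 1, 1, 1, 1], "force": 30}}

```text
clock: 9.23
position: [538.2, -160.8, 220.2]
orientation: [0.999, -0.042, 0.001, 0.0]
wrist_force: [-0.1, 8.7, 16.5]
width: 13.1
grip_force: 32.4
```

```bash
python3 -c "
from h import *
go(538.3,-161.8,300,-94.8)"
```

```text
clock 9.23 pos [ 538.2 -160.8  220.2] yaw -94.9 F [-0.1  8.7 16.5] w 13.1 grip 32.4
slide cm [ 0.04  0.09 -7.98] dr [-0.  -0.2 -0.1]
```

>>> {"op": "drive_tool", "data": {"slide": [[0, 0, 0], [0, 0, 0], [0, 0, 0], [0, 0, 0], [0, 0, -3], [0, 0, -7], [0, 0, -11], [-1, -4, -12], [-2, -8, -12], [-3, -12, -12], [-4.5, -15.6, -12], [-4.5, -15.6, -12], [-4.5, -15.6, -12], [-4.5, -15.6, -12], [-4.5, -15.6, -12], [-4.5, -15.6, -12], [-4.5, -15.6, -12], [-4.5, -15.6, -12], [-4.5, -15.6, -12], [-4.5, -15.6, -12]], "dr": [[0, 0, 0], [0, 0, 0], [0, 0, 0], [0, 0, 0], [0, 0, 0], [0, 0, 0], [0, 0, 0], [0, 0, -7], [0, 0, -14], [0, 0, -21], [0, 0, -28], [0, 0, -35], [0, 0, -42], [0, 0, -49], [0, 0, -56], [0, 0, -63], [0, 0, -70], [0, 0, -77], [0, 0, -84], [0, 0, -91]], "fingers": [0, 0, 0, 0, 0, 0, 0, 0, 0, 0, 0, 0, 0, 0, 0, 0, 0, 0, 0, 0]}}

```text
clock: 10.9
position: [506.0, -2.1, 338.3]
orientation: [0.728, 0.685, -0.0, -0.0]
wrist_force: [-0.1, 0.9, -0.4]
width: 85.6
grip_force: 0.0
```

>>> {"op": "drive_tool", "data": {"slide": [[0, 0, 0], [0, 0, 0], [0, 0, 0], [0, 0, 0], [0, 0, 0]], "dr": [[0, 0, -7], [0, 0, -14], [0, 0, -15.3], [0, 0, -15.3], [0, 0, -15.3]], "fingers": [0, 0, 0, 0, 0]}}

```text
clock: 11.32
position: [506.0, -2.1, 338.3]
orientation: [0.635, 0.773, -0.0, 0.0]
wrist_force: [-0.7, 0.9, -0.2]
width: 85.3
grip_force: 0.0
```

```bash
python3 - <<'E'
from h import *
go(506.3,-1,232,11.4)
for n in('side','top'): cv2.imwrite('pics/%s4.png'%n,camera(n)[:,:,::-1])
for k,z in(("grip_point",85),("length_pointer",29),("dial_pointer",32)):
    for n in("side","top"):
        for r in pinpoint(k,n)[:1]: print(k,n,round(r["p"],2),np.round(r["pixel"],1),sl(atz(n,r["pixel"],z)))
a=cv2.imread('pics/side4.png')[90:260,160:360]; b=cv2.imread('pics/top4.png')[125:245,200:340]
cv2.imwrite('pics/v4.png',np.hstack([cv2.resize(a,(480,408),interpolation=2),cv2.resize(b,(320,274),interpolation=2) if 0 else cv2.copyMakeBorder(cv2.resize(b,(320,274),interpolation=2),0,134,0,0,0)]))
E
```

```text
clock 11.32 pos [506.   -2.1 338.3] yaw 11.2 F [-0.7  0.9 -0.2] w 85.3 grip 0.0
slide cm [ 0.11  0.05 10.63] dr [-0.   0.  -0.2]
grip_point side 0.91 [286.  201.6] [-7.7  8.1]
grip_point top 0.48 [260.5 208.1] [ 0.3 -2.2]
length_pointer side 0.9 [200.9 201.6] [220.4  28.8]
length_pointer top 0.5 [235.6 135.8] [227.2  21.7]
dial_pointer side 0.72 [283.1 159.3] [  43.3 -185.6]
dial_pointer top 0.68 [259.1 208.1] [ 4.6 -0.7]
```

View pics/v4.png

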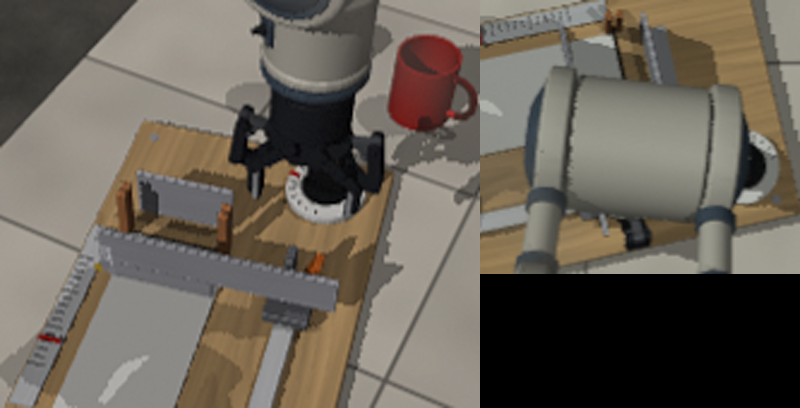

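>>> {"op": "drive_tool", "data": {"slide": [[0.1, 0, 3], [0.1, 0, 6], [0.1, 0, 8.5], [0.1, 0, 10.6], [0.1, 0, 10.6], [0.1, 0, 10.6]], "dr": [[0, 0, 0], [0, 0, 0], [0, 0, 0], [0, 0, 0], [0, 0, 0], [0, 0, 0]], "fingers": [0, 0, 0, 0, 0, 0]}}

```text
clock: 12.22
position: [505.7, -1.1, 232.0]
orientation: [0.633, 0.774, -0.001, -0.001]
wrist_force: [0.4, 0.3, 0.5]
width: 85.6
grip_force: 0.0
```

```bash
python3 -c "
from h import *
p=w(0.5,40,0); go(p[0],p[1],232,11.4)"
```

```text
clock 12.22 pos [505.7  -1.1 232. ] yaw 11.4 F [0.4 0.3 0.5] w 85.6 grip 0.0
slide cm [ 4.1   0.06 -0.  ] dr [-0.1 -0.   0. ]
```

>>> {"op": "drive_tool", "data": {"slide": [[0.8, 0, 0], [1.6, 0, 0], [2.4, 0, 0], [3.2, 0, 0], [4, 0, 0], [4.8, 0, 0], [5.6, 0, 0], [6.4, 0, 0], [7.2, 0, 0], [8, 0, 0], [8.8, 0, 0], [9.6, 0, 0], [9.6, 0, 0], [9.6, 0, 0]], "dr": [[0, 0, 0], [0, 0, 0], [0, 0, 0], [0, 0, 0], [0, 0, 0], [0, 0, 0], [0, 0, 0], [0, 0, 0], [0, 0, 0], [0, 0, 0], [0, 0, 0], [0, 0, 0], [0, 0, 0], [0, 0, 0]], "fingers": [0, 0, 0, 0, 0, 0, 0, 0, 0, 0, 0, 0, 0, 0]}}

```text
clock: 13.38
position: [486.6, 93.4, 232.2]
orientation: [0.633, 0.774, -0.0, -0.0]
wrist_force: [-0.3, -3.2, 2.4]
width: 85.5
grip_force: 1.5
```

```bash
cat > lp.py <<'E'
from h import *
# compare yellow pointer and red mark on slicer plane z=29, both cameras
tag=__import__("sys").argv[1]
p=w(0.5,40,0); go(p[0],p[1],232,11.4); print("tool slicer",sl(get_obs()["position"]))
out=[]
for n in("side","top"):
    im=camera(n)[:,:,::-1]; cv2.imwrite(f"pics/{n}{tag}.png",im)
    gx=np.arange(190,265,.25); gy=np.arange(20,160,.25); X,Y=np.meshgrid(gx,gy); d=np.load("s.npz")
    P=np.c_[np.c_[X.ravel(),Y.ravel()]@d["R"].T+d["o"],np.full(X.size,29.)]
    m=proj(n,P).astype(np.float32).reshape(*X.shape,2); r=cv2.remap(np.ascontiguousarray(im),m[...,0],m[...,1],cv2.INTER_LINEAR)
    h=cv2.cvtColor(r,cv2.COLOR_BGR2HSV)
    red=((h[...,0]<6)|(h[...,0]>172))&(h[...,1]>140)&(h[...,2]>60)&(X>215); yel=(h[...,0]>20)&(h[...,0]<36)&(h[...,1]>140)&(h[...,2]>80)&(X>212)
    for c,k in(("red",red),("yel",yel)):
        if k.any(): print(n,c,k.sum(),"x",X[k].min(),X[k].max(),"y mean %.1f"%Y[k].mean(),Y[k].min(),Y[k].max())
    for q in pinpoint("length_pointer",n)[:1]: print(n,"net ptr",round(q["p"],2),np.round(q["pixel"],1),sl(atz(n,q["pixel"],29)))
    out.append(r)
cv2.imwrite(f"pics/len{tag}.png",np.hstack(out))
E
python3 lp.py 5
```

```text
clock 13.38 pos [486.6  93.4 232.2] yaw 11.5 F [-0.3 -3.2  2.4] w 85.5 grip 1.5
slide cm [-5.54  0.06  0.02] dr [-0.  -0.   0.1]
tool slicer [-0.1 95.4]
side red 1962 x 225.75 250.0 y mean 132.6 129.0 135.75
side yel 743 x 217.5 226.0 y mean 112.1 108.5 115.75
side net ptr 0.55 [192.3 225.5] [214.  109.1]
top red 977 x 226.25 249.75 y mean 128.2 126.5 130.5
top net ptr 0.49 [205.  141.8] [228. 113.]
```

>>> {"op": "drive_tool", "data": {"slide": [[0.7, 0, 0], [1.4, 0, 0], [1.9, 0, 0], [1.9, 0, 0], [1.9, 0, 0]], "dr": [[0, 0, 0], [0, 0, 0], [0, 0, 0], [0, 0, 0], [0, 0, 0]], "fingers": [0, 0, 0, 0, 0]}}

```text
clock: 14.0
position: [482.9, 111.7, 232.2]
orientation: [0.633, 0.774, -0.0, -0.0]
wrist_force: [-0.8, -3.5, 0.4]
width: 85.4
grip_force: 1.7
```

```bash
python3 lp.py 6; python3 -c "
import cv2;a=cv2.imread('pics/len6.png')[300:];cv2.imwrite('pics/l6.png',cv2.resize(a,(800,int(800*a.shape[0]/a.shape[1])))[:600])"
```

```text
clock 14.0 pos [482.9 111.7 232.2] yaw 11.5 F [-0.8 -3.5  0.4] w 85.4 grip 1.7
slide cm [-7.41  0.06  0.02] dr [-0.  -0.   0.1]
tool slicer [-1.000e-01  1.141e+02]
side red 1784 x 226.0 250.0 y mean 132.8 128.75 135.75
side yel 824 x 217.75 227.0 y mean 130.9 127.0 135.0
side net ptr 0.69 [185.9 232.8] [221.5 134.9]
top red 534 x 229.25 250.0 y mean 128.6 127.0 130.5
top net ptr 0.43 [198.2 143.1] [228.3 133.2]
```

View pics/l6.png

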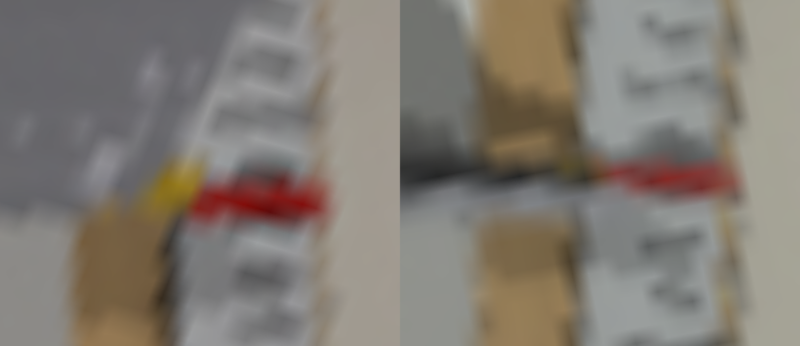

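```bash
cat > fit.py <<'E'
from h import *
import sys
r=cv2.imread(f"pics/len{sys.argv[1]}.png"); 
for n,r in(("side",r[:,:300]),("top",r[:,300:])):
    X,Y=np.meshgrid(np.arange(190,265,.25),np.arange(20,160,.25)); f=r.astype(float); b,g,R=f[...,0],f[...,1],f[...,2]
    wr=np.clip(R-np.maximum(g,b)-40,0,None)*(X>228)*(X<248)*(abs(Y-130)<9)
    wy=np.clip(np.minimum(R,g)-b-45,0,None)*(X>221)*(X<228.)*(abs(Y-130)<12)*(g>.72*R)
    for c,k in(("red",wr),("yel",wy)):
        xs=np.arange(216,250,1.); print(n,c,"total",int(k.sum()),[(x,round(float((k*Y)[:, (X[0]>=x)&(X[0]<x+1)].sum()/k[:, (X[0]>=x)&(X[0]<x+1)].sum()),1)) for x in xs if k[:, (X[0]>=x)&(X[0]<x+1)].sum()>200][::2 if c=="red" else 1])
E
python3 fit.py 6
```

```text
side red total 82018 [(np.float64(228.0), 133.2), (np.float64(230.0), 132.8), (np.float64(232.0), 132.5), (np.float64(234.0), 132.7), (np.float64(236.0), 132.7), (np.float64(238.0), 132.8), (np.float64(240.0), 132.7), (np.float64(242.0), 132.4), (np.float64(244.0), 132.8), (np.float64(246.0), 132.9)]
side yel total 16334 [(np.float64(221.0), 130.6), (np.float64(222.0), 130.4), (np.float64(223.0), 130.1), (np.float64(224.0), 129.9), (np.float64(225.0), 129.6), (np.float64(226.0), 128.8)]
top red total 26560 [(np.float64(229.0), 127.6), (np.float64(231.0), 127.5), (np.float64(233.0), 128.0), (np.float64(235.0), 128.6), (np.float64(237.0), 128.5), (np.float64(239.0), 128.3), (np.float64(241.0), 128.4), (np.float64(243.0), 128.4), (np.float64(245.0), 128.6), (np.float64(247.0), 128.6)]
top yel total 0 []
```

```bash
cat > plate.py <<'E'
from h import *
import sys
d=np.load("s.npz"); n=sys.argv[2]; f=sys.argv[1]; y0=float(sys.argv[3])
for z,(a,b) in((98,(100,150)),(98,(150,205))):
    X,Y=np.meshgrid(np.arange(a,b,.5),np.arange(y0-15,y0+15,1.)); P=np.c_[np.c_[X.ravel(),Y.ravel()]@d["R"].T+d["o"],np.full(X.size,float(z))]
    m=proj(n,P).astype(np.float32).reshape(*X.shape,2); r=cv2.remap(cv2.imread(f"pics/{f}.png"),m[...,0],m[...,1],cv2.INTER_LINEAR)
    print(f,a,b,"\n",[(int(y),*v) for y,v in zip(Y[:,0],r.mean(1).astype(int).tolist())])
E
python3 plate.py top6 top 128; python3 plate.py top1 top 24; python3 plate.py side6 side 130
```

```text
top6 100 150 
 [(113, 81, 84, 83), (114, 81, 84, 83), (115, 81, 84, 83), (116, 81, 84, 83), (117, 79, 82, 81), (118, 76, 78, 77), (119, 70, 73, 72), (120, 64, 66, 65), (121, 57, 59, 59), (122, 53, 55, 55), (123, 55, 57, 56), (124, 66, 66, 66), (125, 81, 81, 79), (126, 93, 92, 91), (127, 103, 101, 100), (128, 111, 110, 108), (129, 118, 118, 116), (130, 124, 125, 123), (131, 129, 132, 130), (132, 134, 137, 136), (133, 137, 141, 140), (134, 138, 143, 142), (135, 139, 144, 143), (136, 139, 145, 143), (137, 139, 145, 143), (138, 139, 144, 143), (139, 139, 144, 142), (140, 138, 144, 142), (141, 139, 144, 143), (142, 139, 144, 142)]
top6 150 205 
 [(113, 78, 88, 92), (114, 76, 86, 90), (115, 76, 86, 89), (116, 76, 86, 91), (117, 76, 87, 92), (118, 74, 85, 90), (119, 69, 78, 83), (120, 62, 70, 74), (121, 55, 61, 64), (122, 49, 53, 55), (123, 50, 52, 52), (124, 62, 62, 61), (125, 81, 80, 79), (126, 98, 96, 95), (127, 109, 107, 105), (128, 116, 114, 112), (129, 119, 119, 118), (130, 120, 123, 123), (131, 119, 125, 127), (132, 119, 128, 131), (133, 119, 130, 133), (134, 119, 131, 135), (135, 11
[... 2078 characters left out ...]
, (144, 105, 101, 101)]
side6 150 205 
 [(115, 124, 136, 145), (116, 124, 136, 145), (117, 123, 135, 144), (118, 122, 134, 143), (119, 121, 133, 142), (120, 120, 132, 141), (121, 119, 131, 140), (122, 118, 131, 140), (123, 118, 131, 140), (124, 115, 128, 137), (125, 113, 124, 133), (126, 111, 120, 127), (127, 111, 116, 121), (128, 109, 111, 115), (129, 111, 110, 112), (130, 116, 113, 114), (131, 121, 117, 117), (132, 122, 117, 118), (133, 120, 115, 116), (134, 118, 113, 114), (135, 114, 109, 110), (136, 108, 104, 104), (137, 104, 100, 101), (138, 104, 100, 100), (139, 104, 100, 101), (140, 104, 100, 101), (141, 104, 100, 101), (142, 105, 101, 102), (143, 105, 101, 102), (144, 106, 102, 103)]
```

>>> {"op": "drive_tool", "data": {"slide": [[0.05, 0, 0], [0.05, 0, 0], [0.05, 0, 0], [0.05, 0, 0], [0.05, 0, 0], [0.05, 0, 0], [0.05, 0, 0], [0.05, 0, 0], [0.05, 0, 0], [0.05, 0, 0], [0.05, 0, 0], [0.05, 0, 0]], "dr": [[0, 0, 0], [0, 0, 0], [0, 0, 0], [0, 0, 0], [0, 0, 0], [0, 0, 0], [0, 0, 0], [0, 0, 0], [0, 0, 0], [0, 0, 0], [0, 0, 0], [0, 0, 0]], "fingers": [0, 0, 0.3, 0.5, 0.7, 1, 1, 1, 1, 1, 1, 1], "force": 40}}

```text
clock: 15.2
position: [482.6, 112.1, 232.5]
orientation: [0.633, 0.774, -0.0, -0.0]
wrist_force: [-3.5, -4.5, 8.9]
width: 20.7
grip_force: 42.8
```

```bash
python3 lp.py 7; python3 fit.py 7;  python3 plate.py top7 top 128|tail -1; python3 plate.py side7 side 130|tail -1
```

```text
clock 15.2 pos [482.6 112.1 232.5] yaw 11.4 F [-3.5 -4.5  8.9] w 20.7 grip 42.8
slide cm [-7.45  0.08  0.04] dr [-0. -0.  0.]
tool slicer [ -0.3 114.5]
side red 1779 x 226.0 249.75 y mean 132.8 128.75 135.75
side yel 747 x 217.75 226.75 y mean 131.1 127.25 135.0
top red 575 x 229.75 250.0 y mean 128.6 127.25 130.5
top net ptr 0.52 [199.9 143.7] [225.5 128.7]
side red total 81857 [(np.float64(228.0), 133.2), (np.float64(230.0), 132.8), (np.float64(232.0), 132.5), (np.float64(234.0), 132.7), (np.float64(236.0), 132.6), (np.float64(238.0), 132.8), (np.float64(240.0), 132.8), (np.float64(242.0), 132.4), (np.float64(244.0), 132.8), (np.float64(246.0), 132.9)]
side yel total 14656 [(np.float64(221.0), 130.8), (np.float64(222.0), 130.5), (np.float64(223.0), 130.2), (np.float64(224.0), 130.0), (np.float64(225.0), 129.8), (np.float64(226.0), 129.2)]
top red total 26667 [(np.float64(229.0), 127.6), (np.float64(231.0), 127.6), (np.float64(233.0), 128.2), (np.float64(235.0), 128.6), (np.float64(237.0), 128.5), (np.float64(239.0), 128.3), (np.float64(241.0), 128.4), (np.float64(243.0), 128.4), (n
[... 651 characters left out ...]
1, 120, 133, 138), (142, 121, 135, 140)]
 [(115, 124, 136, 144), (116, 123, 135, 144), (117, 122, 134, 143), (118, 121, 133, 142), (119, 121, 133, 142), (120, 120, 132, 141), (121, 118, 131, 140), (122, 118, 130, 140), (123, 118, 131, 140), (124, 116, 129, 139), (125, 114, 126, 135), (126, 112, 122, 130), (127, 112, 118, 125), (128, 111, 114, 118), (129, 110, 110, 113), (130, 114, 112, 113), (131, 120, 116, 116), (132, 122, 117, 117), (133, 120, 115, 116), (134, 118, 114, 114), (135, 115, 110, 111), (136, 109, 105, 106), (137, 105, 101, 101), (138, 103, 99, 100), (139, 104, 99, 100), (140, 104, 100, 100), (141, 104, 100, 101), (142, 104, 100, 101), (143, 105, 101, 102), (144, 105, 101, 102)]
```

```bash
python3 - <<'E'
import cv2,numpy as np
a=cv2.imread('pics/side7.png')[140:250,165:330]; b=cv2.imread('pics/len7.png')[330:530]
b=cv2.resize(b,(750,250)); a=cv2.resize(a,(510,340),interpolation=2); c=cv2.resize(cv2.imread('pics/top7.png')[175:235,290:345],(240,262),interpolation=2)
o=np.zeros((592,750,3),np.uint8); o[:340,:510]=a; o[:262,510:]=c; o[342:]=b; cv2.imwrite('pics/fin.png',o)
E
```

```text
(no output)
```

View pics/fin.png

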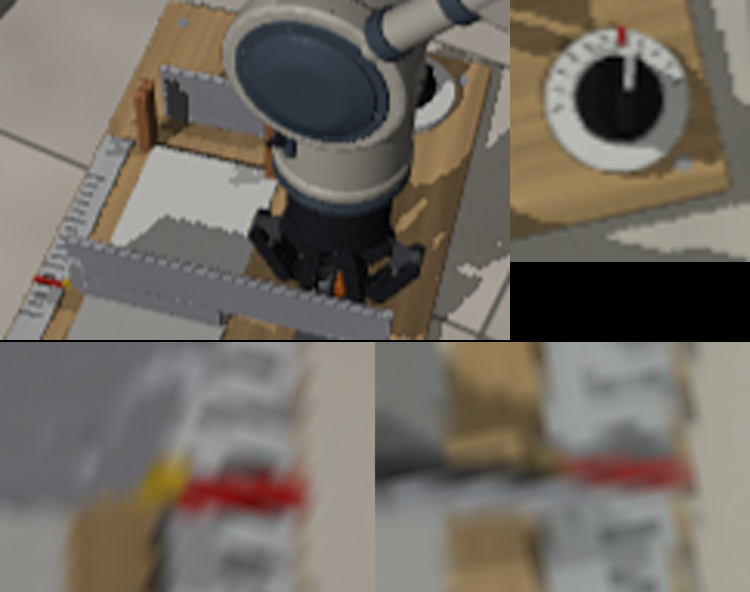

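```bash
python3 -c "
from bench import *
print(close_job())"
```

```text
the job is handed in; nothing more can be done
None
```

I turned the dial to its red tick, pushed the follower to the length mark (within about 1 mm by my camera estimate), and handed the job in at about 15 s with lever and post still gripped shut at 40 N; the verdict wasn't shown.

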